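# Rotor buckets into the soak tub

## Task

A tube broke in the centrifuge, and its two heavy metal rotor buckets have to go into the soak tub. Fold the drain tray's gate right down into the tub, then slide both buckets along the tray, without lifting them, and tip them over the open edge so that both end up lying in the tub beside one another, tipped over and wholly below its rim. The capped cup and the open cup on the same tray stay upright where they stand.

Things in the scene. Friction and masses are not known exactly. Their poses are not given: they have to be found in the camera images.
- drain_tray: Raised stainless drain tray, fixed to the bench; it stands at a different place and turned a little each time. 360 mm (its x) by 380 mm (its y); flat deck top 120 mm above the origin, which is the centre of its footprint on the bench. Lips 4 mm thick and 18 mm high above the deck (with a bead to 21 mm) run along its -y, -x and +x sides; its +y side at y = +190 mm is the open pouring edge, closed at first by the gate. Wet, slippery deck: friction with the buckets about 0.3.
- tray_gate (a joint): Hinge of the drop gate (steel flap 346 mm long, 40 mm high, 3 mm thick with a round bead 6 mm thick on its top) along the tray's open +y edge at deck height. 0 = upright and shut, 1.57 = level and pointing outward (tray +y), 2.7 = fully down, hanging into the tub at its stop. Starts nearly upright and stays there by friction; pushed outward from inside the tray (1 to 2 N at the bead) past about 0.5 rad it drops to its stop by itself.
- gate_top (a point): Middle of the gate's free (bead) edge; 40 mm above the deck when the gate is upright. It moves with the gate.
- soak_tub: Open white plastic tub, fixed to the bench along the tray's open edge, its axes along the tray's. 330 mm (x) by 185 mm (y) outside, 110 mm high, walls 5 mm; rubber mat on the floor, top 10 mm above the bench. Origin: centre of its underside, in the tray's frame at about x = 0, y = +260 mm, so the tray's edge overhangs the tub's near wall by 22 mm.
- bucket_a: Rotor bucket: upright plain metal cylinder, 72 mm across, 96 mm tall, with a grey seven-well tube insert in its mouth and a round trunnion boss (26 mm across, 3 mm proud, 56 mm up) on its own +x and -x side. About 1.6 kg (1.2 to 2 kg): too heavy to lift, and too wide to grip safely; pushed at up to 70 mm above the deck it slides and does not topple. Origin: centre of its underside, z along its axis toward the mouth.
- bucket_a_mid (a point): Centre of bucket_a, on its axis 48 mm from the underside.
- bucket_b: Second rotor bucket, the same as bucket_a. Either bucket tips over the open edge by itself once its centre is pushed past it, and falls into the tub just there.
- bucket_b_mid (a point): Centre of bucket_b, on its axis 48 mm from the underside.
- capped_cup: Specimen cup with a screw lid, standing on the tray, 59 mm across the lid, 72 mm tall, 28 g, loose; a bystander to leave alone. Origin: centre of its underside, z up.
- open_cup: Clear open specimen cup on the tray, 54 mm across at the mouth, 68 mm tall, 28 g, loose; a bystander to leave alone. Origin: centre of its underside, z up.

How it is judged:
By the outcome, as a careful person would: the job done as asked, in the order asked, and still so for the second after the job is handed in, with the robot touching nothing.
It also fails if it takes over 64 s, if anything falls off the work surface, if the arm or the gripper's body presses on something with over 40 N, if the wrist force passes 120 N, or if a joint passes its speed limit or range.

## Robot

A 6-joint arm with a two-finger parallel gripper is mounted at the origin on a cart in front of the work surface, level with it; the furniture and walls round the work are solid. World frame = base frame: x ahead of the robot, y to its left, z up, the work surface at z = 0. Lengths are in m, angles in degrees, forces in N, time in s.
With the tool pointing down it reaches from about 0.325 to 0.85 m from the base axis. Payload 15.5 kg.
Tool frame: the origin (TCP) lies midway between the tips of the shut fingers; the grasp point (between the pads) lies 19 mm behind it; y points along the fingers, x is the direction in which the jaws open and shut, and the axes are right-handed (so a half turn about y gives the same grasp; the last joint's range is limited). The gripper opens to 91 mm and grips with 3 to 60 N. Pads are 32 mm wide; open, the fingers measure 118 mm over their backs; the gripper's body (76 mm by 178 mm) begins 60 mm behind the grasp point.
Start: joints at [-75.544, 28.281, 77.091, -0, 74.628, -5.472], TCP at [0.213, -0.588, 0.214] pointing down, gripper open.
Joint ranges: [-166.48, 166.48], [-47.26, 123.95], [12.59, 153.08], [-70.14, 250.14], [6.76, 159.57], [-176.63, 176.63]. Speed limits (degrees/s): [108.29, 108.29, 147.25, 172.46, 172.46, 172.46].

## Interface

Orientations are given as a 3x3 rotation matrix whose columns are the frame's x, y, z axes.
In Python, from bench import ctrl gives the robot as it stands. The module is installed in compiled form; this text tells all that it offers. Calls block until the motion is done:
- ctrl.goto(position, orientation): joint-space move of the TCP to a pose.
- ctrl.move_l(position, vel=0.15, ori=None, contact_N=None): straight line of the TCP; ori=None keeps the orientation; vel is the mean speed in m/s. With contact_N (N) it stops when the force on the tool has changed by that much, and returns True; else False.
- ctrl.movej(angles): joint-space move.
- ctrl.command_gripper(opening): opening from 0.0 (shut) to 1.0 (fully open); the grip force is fixed at half the most; returns when the fingers have stopped.
- ctrl.sleep(seconds).
- ctrl.ik(position, orientation): joint angles nearest the present ones, or None.
- ctrl.read_camera(name): name is "side" or "top" or "wrist"; returns the picture (400x640x3 uint8, blue, green, red); there is no depth.
- ctrl.camera_params(name): a dict with "fx", "fy", "cx", "cy" (pixels), "pose" (4x4, takes a point from camera to world coordinates); the wrist camera has in their place "T_tool_cam" (4x4, takes a point from camera to tool coordinates, whose origin is the TCP and whose axes are the tool frame's). Camera axes: x right, y up, looking along -z (the intrinsics and any distortion apply to the point x, -y, -z); pixel columns grow to the right and rows downward; lengths in m; the calibration is good to about 2 mm. The wrist camera is an equidistant fisheye: a pixel r from the principal point sees the ray r / f radians off the axis. A picture is of the moment at which its call begins: read the wrist's pose just before it. camera_params takes no time and is no camera call.
A pose or a line that the arm cannot do raises ctrl.MotionError and nothing moves.
- ctrl.sign_off(): hands the job in, once; it reports no verdict.
Readings, each from a call of its own:
- ctrl.current_t(): time.
- ctrl.current_q(): joint angles.
- ctrl.current_dq(): joint speeds.
- ctrl.current_effort(): joint torques, N m.
- ctrl.current_tool_pos(): TCP position.
- ctrl.current_eef_rot(): TCP orientation.
- ctrl.current_contact_force(): force on the tool from outside, world axes, zero at the start.
- ctrl.current_wrist_torque(): the same for the moment, N m.
- ctrl.current_grip_width(): opening from 0.0 (shut) to 1.0 (fully open).
Only numpy, scipy, OpenCV 4.12 (cv2) and the standard library are available. Lean on these libraries where they do the work, as an engineer would, in place of code of your own. Each camera call takes 0.05 s, during which the arm holds its last target.

## Working session

There is one attempt and no reset: what is moved stays moved. The work goes in short steps, each a Python script; the robot and the scene stay as the last script left them, time stands still between calls to the robot, and variables do not carry over. Pictures are saved under pics/ and viewed, and the job is handed in when it is done.

```bash
mkdir -p pics; python3 - <<'E'
from bench import ctrl
import cv2
for n in ["side","top","wrist"]:
    p=ctrl.camera_params(n); print(n,p)
    cv2.imwrite(f"pics/{n}0.png",ctrl.read_camera(n))
print(ctrl.current_t(),ctrl.current_tool_pos(),ctrl.current_eef_rot())
E
```

```text
side {'fx': 397.8078595894927, 'fy': 397.8078595894927, 'cx': 318.8077680137399, 'cy': 201.73859528855638, 'pose': array([[-9.99612164e-01, -1.59877227e-02,  2.28016253e-02,
         5.82255104e-01],
       [ 2.78432600e-02, -5.58381012e-01,  8.29117240e-01,
         7.62112115e-01],
       [-5.23701936e-04,  8.29430550e-01,  5.58609602e-01,
         6.06139662e-01],
       [ 0.00000000e+00,  0.00000000e+00,  0.00000000e+00,
         1.00000000e+00]])}
top {'fx': 433.4925717751969, 'fy': 433.4925717751969, 'cx': 330.0884572368256, 'cy': 198.4118846893666, 'pose': array([[-2.79468922e-04,  9.99764963e-01, -2.16781204e-02,
         5.21298300e-01],
       [-9.99987615e-01, -1.71679088e-04,  4.97398861e-03,
         4.15177416e-02],
       [ 4.96909786e-03,  2.16792420e-02,  9.99752629e-01,
         1.11285220e+00],
       [ 0.00000000e+00,  0.00000000e+00,  0.00000000e+00,
         1.00000000e+00]])}
wrist {'fx': 309.70691628693146, 'fy': 309.70691628693146, 'cx': 319.5962640950708, 'cy': 199.3917457422664, 'T_tool_cam': array([[ 9.99999909e-01,  4.14559517e-04, -1.04703249e-04,
         9.80158378e-05],
       [-2.10831345e-04,  2.65033995e-01, -9.64239046e-01,
        -1.69830609e-01],
       [-3.71984553e-04,  9.64238979e-01,  2.65034058e-01,
         7.45308011e-02],
       [ 0.00000000e+00,  0.00000000e+00,  0.00000000e+00,
         1.00000000e+00]])}
0.15 [ 0.21294283 -0.58731111  0.21345583] [[ 3.40795144e-01 -2.27073119e-04  9.40137553e-01]
 [-9.40137116e-01  9.11579919e-04  3.40795206e-01]
 [-9.34395945e-04 -9.99999559e-01  9.71821429e-05]]
```

View pics/side0.png

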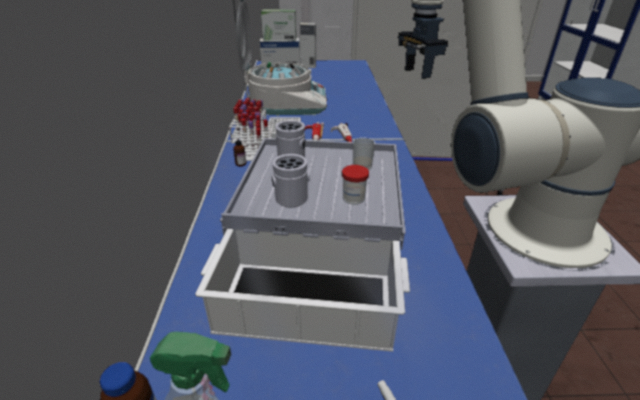

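View pics/top0.png

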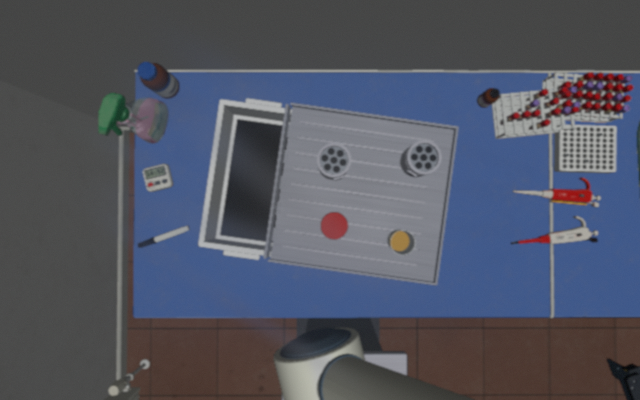

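View pics/wrist0.png

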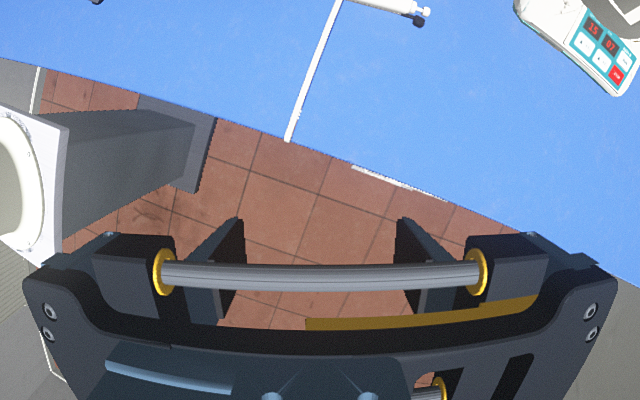

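The top view shows the gate/tub to image left (world +y). The buckets are at about (333,160) and (423,157), and the cups at about (334,225) and (400,240). Next I measure them.

```bash
cat > h.py <<'E'
import numpy as np, cv2
from bench import ctrl
def ray(n,u,v):
    p=ctrl.camera_params(n);T=p["pose"]
    d=np.array([(u-p["cx"])/p["fx"],-(v-p["cy"])/p["fy"],-1.]);return T[:3,3],T[:3,:3]@d
def onz(n,u,v,z):
    o,d=ray(n,u,v);return o+d*(z-o[2])/d[2]
E
python3 - <<'E'
from h import *
im=cv2.imread("pics/top0.png")
c=im[60:320,180:480]; cv2.imwrite("pics/crop1.png",cv2.resize(c,None,fx=2.6,fy=2.3*1,interpolation=cv2.INTER_CUBIC))
hsv=cv2.cvtColor(im,cv2.COLOR_BGR2HSV)
m=((hsv[...,1]<70)&(hsv[...,2]>75)).astype(np.uint8)*255
m[:95]=0;m[290:]=0;m[:,:190]=0;m[:,465:]=0
m=cv2.morphologyEx(m,cv2.MORPH_CLOSE,np.ones((9,9)))
cs,_=cv2.findContours(m,cv2.RETR_EXTERNAL,cv2.CHAIN_APPROX_NONE)
k=max(cs,key=cv2.contourArea)
print(cv2.contourArea(k),cv2.approxPolyDP(k,5,True).squeeze().tolist())
red=((hsv[...,1]>150)&((hsv[...,0]<8)|(hsv[...,0]>172))).astype(np.uint8); red[:, :280]=0;red[:,460:]=0
cs,_=cv2.findContours(red,0,1);k=max(cs,key=cv2.contourArea);print("red",cv2.minEnclosingCircle(k))
g=cv2.cvtColor(im,6)
ci=cv2.HoughCircles(cv2.medianBlur(cv2.resize(g,None,fx=2,fy=2,interpolation=2),5),cv2.HOUGH_GRADIENT,1,40,param1=80,param2=22,minRadius=20,maxRadius=42)
print([ (x/2).round(1).tolist() for x in ci[0] if 570<x[0]<900 and 200<x[1]<560])
E
```

```text
38182.5 [[219, 100], [199, 246], [229, 256], [437, 283], [457, 126], [254, 98]]
red ((337.0, 221.5), 9.60478687286377)
[[333.79998779296875, 225.8000030517578, 13.600000381469727], [416.20001220703125, 161.1999969482422, 16.0], [402.20001220703125, 242.1999969482422, 11.600000381469727], [332.79998779296875, 161.1999969482422, 15.5]]
```

View pics/crop1.png

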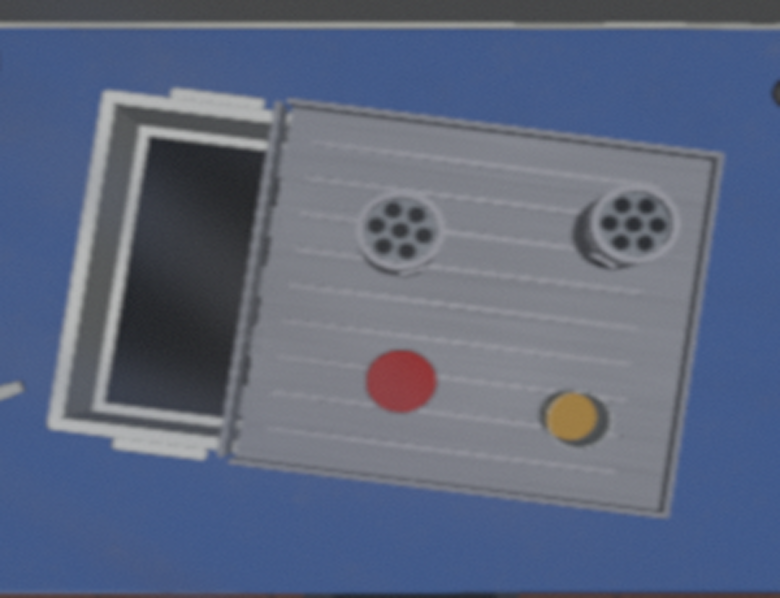

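```bash
python3 - <<'E'
from h import *
P=lambda u,v,z:onz("top",180+u/2.6,60+v/2.3,z)
br=P(722,154,.141);bl=P(667,515,.141)   # -y side, +x and -x corners
fr=P(290,101,.139);fl=P(233,462,.139)
gr=P(280,102,.16);gl=P(226,455,.16)
for n,a,b in [("back",br,bl),("front",fr,fl),("gate",gr,gl),("xlip",br,fr),("-xlip",bl,fl)]:
    print(n,a.round(3),b.round(3),np.linalg.norm(a-b).round(4))
ex=(br-bl)+(fr-fl)+(gr-gl);ex[2]=0;ex/=np.linalg.norm(ex);ey=np.array([-ex[1],ex[0],0])
yw=np.degrees(np.arctan2(ex[1],ex[0]))
ba=(br+bl)/2; org=ba+.19*ey; org[2]=0
print("yaw",yw,"org",org, "org from gate",(gr+gl)/2-.19*ey,"from front",(fr+fl)/2-.19*ey)
for n,u,v,z in [("A",400,229,.216),("B",635,224,.216),("cap",401,381,.192),("open",574,417,.188)]:
    w=P(u,v,z);d=w-org;print(n,w.round(3),"tray",(d@ex).round(4),(d@ey).round(4))
tc=[P(*q,.11) for q in [(105,93),(50,428)]];
for w in tc: d=w-org;print("tubfar",(d@ex).round(3),(d@ey).round(3))
# side camera cross-check project
def proj(n,X):
    p=ctrl.camera_params(n);T=p["pose"];c=T[:3,:3].T@(X-T[:3,3]);return (p["cx"]+p["fx"]*c[0]/-c[2]).round(1),(p["cy"]-p["fy"]*c[1]/-c[2]).round(1)
for n,u,v,z in [("A",400,229,.216),("B",635,224,.216),("cap",401,381,.192)]: print(n,proj("side",P(u,v,z)))
E
cat > /dev/null; python3 -c "
import cv2;im=cv2.imread('pics/side0.png');cv2.imwrite('pics/crop2.png',cv2.resize(im[110:350,190:430],None,fx=2.5,fy=2.5,interpolation=2))"
```

```text
back [ 0.703 -0.251  0.141] [ 0.351 -0.201  0.141] 0.3558
front [0.756 0.124 0.139] [0.403 0.172 0.139] 0.3565
gate [0.75 0.13 0.16] [0.412 0.175 0.16 ] 0.3409
xlip [ 0.703 -0.251  0.141] [0.756 0.124 0.139] 0.3782
-xlip [ 0.351 -0.201  0.141] [0.403 0.172 0.139] 0.3769
yaw -7.806405526455604 org [ 0.55307893 -0.03786694  0.        ] org from gate [ 0.5549512  -0.03548461  0.16      ] from front [ 0.55335889 -0.04039104  0.139     ]
A [0.621 0.029 0.216] tray 0.0585 0.0758
B [ 0.626 -0.158  0.216] tray 0.0885 -0.1095
cap [0.483 0.028 0.192] tray -0.078 0.056
open [ 0.45  -0.114  0.188] tray -0.0919 -0.0891
tubfar 0.171 0.356
tubfar -0.17 0.356
A (np.float64(290.2), np.float64(160.7))
B (np.float64(290.8), np.float64(124.7))
cap (np.float64(355.9), np.float64(169.7))
```

View pics/crop2.png

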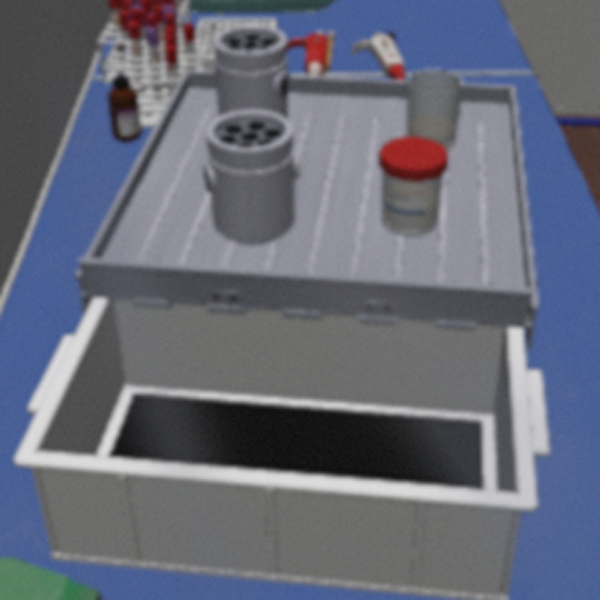

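The side-view projections agree with A, B and the cap to about 2–3 px, and the sizes match. In the tray frame, A is at (58,76) mm, B at (88,−110), the cap at (−78,56) and the open cup at (−92,−89). I'll fold the gate down first, with the fingers shut.

```bash
cat >> h.py <<'E'
YAW=np.radians(-7.8);ORG=np.array([.5538,-.038,0])
ex=np.array([np.cos(YAW),np.sin(YAW),0]);ey=np.array([-ex[1],ex[0],0])
def W(x,y,z): return ORG+x*ex+y*ey+np.array([0,0,z])
def TR(w): d=np.asarray(w)-ORG; return (d@ex).round(4),(d@ey).round(4)
yt=np.array([0,0,-1.]); R=np.c_[np.cross(yt,ey),yt,ey]
def snap(n,f):
    im=ctrl.read_camera(n);cv2.imwrite(f"pics/{f}.png",im);return im
E
python3 - <<'E'
from h import *
for p in [(0,.13,.3),(0,.13,.15),(0,.222,.15),(.09,-.175,.15),(.105,.16,.15)]: print(ctrl.ik(W(*p),R))
p=ctrl.current_tool_pos();p[2]=.32
ctrl.move_l(p,vel=.2)
ctrl.command_gripper(0.0)
ctrl.goto(W(0,.13,.30),R)
print(ctrl.current_t(),ctrl.current_tool_pos(),W(0,.13,.30))
ctrl.move_l(W(0,.13,.151),vel=.12)
ctrl.move_l(W(0,.225,.151),vel=.08)
print(ctrl.current_t(),ctrl.current_contact_force())
snap("side","side1");snap("top","top1")
E
```

```text
[ 3.11606725e+00  2.04079331e+01  7.65002364e+01 -2.54444375e-14
  8.30918305e+01  1.09160673e+01]
[ 3.11606725e+00  2.85490021e+01  8.81757815e+01 -2.54444375e-14
  6.32752165e+01  1.09160673e+01]
[ 1.17143395e+01  3.09545341e+01  8.33641915e+01 -2.54444375e-14
  6.56812744e+01  1.95143395e+01]
[-2.50483842e+01  3.44547538e+01  7.62233909e+01 -2.54444375e-14
  6.93218553e+01 -1.72483842e+01]
[ 3.91706759e+00  3.67370299e+01  7.14880754e+01 -2.54444375e-14
  7.17748947e+01  1.17170676e+01]
4.9083 [0.57162092 0.09008767 0.29998671] [0.57144302 0.09079722 0.3       ]
7.6417 [ 0.28137531  0.13610898 -0.0022472 ]
```

View pics/side1.png

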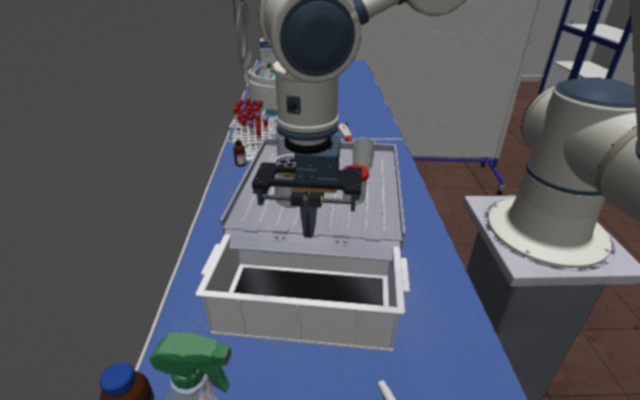

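View pics/top1.png

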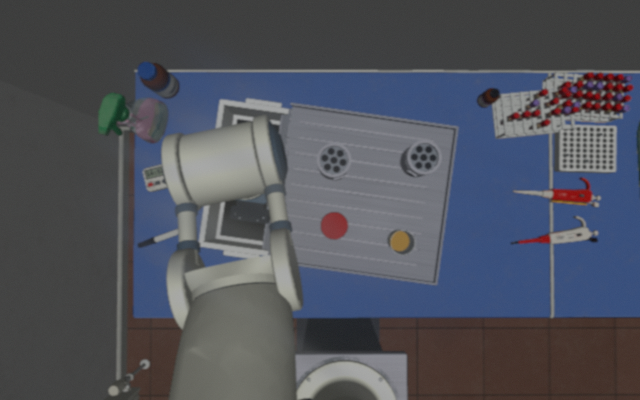

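The gripper hides the gate, so I'll lift clear, check it, and go behind bucket A.

```bash
python3 - <<'E'
from h import *
ctrl.move_l(W(0,.20,.27),vel=.2)
ctrl.command_gripper(.495)
ctrl.move_l(W(.0585,.016,.27),vel=.2)
print(ctrl.current_t(),ctrl.current_grip_width())
im=snap("side","side2")
cv2.imwrite("pics/crop3.png",cv2.resize(im[110:350,190:430],None,fx=2.5,fy=2.5,interpolation=2))
snap("wrist","wrist2")
E
```

```text
10.4333 0.49610710034485994
```

View pics/crop3.png

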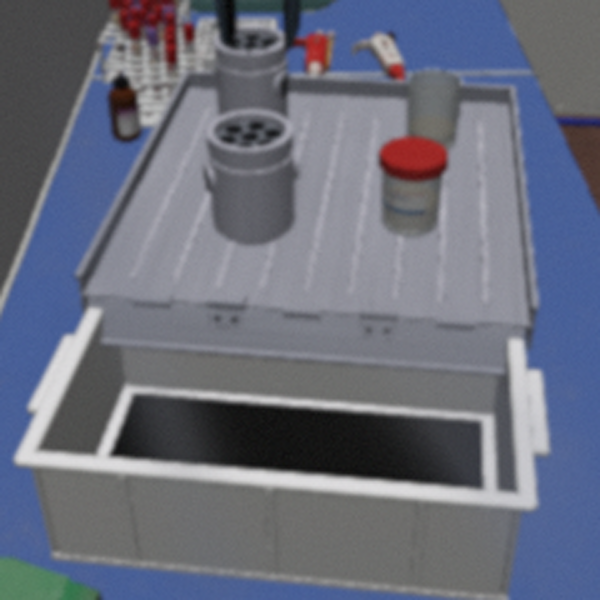

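View pics/wrist2.png

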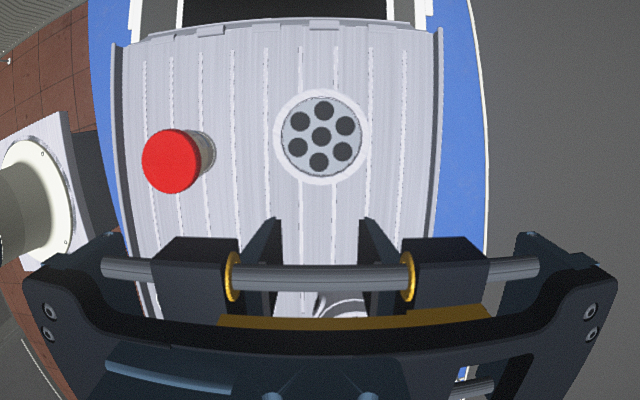

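The gate hangs fully down in the tub. In the wrist view, bucket A's mouth at (321,137) is centred between the fingers. Next I descend and push A.

```bash
python3 - <<'E'
from h import *
x0,y0=.0585,.076
ctrl.move_l(W(x0,.016,.152),vel=.15)
print("c",ctrl.current_contact_force())
def push(x,y,v):
    ctrl.move_l(W(x,y-.044,.152),vel=v); print(ctrl.current_t(),x,y,ctrl.current_contact_force().round(1))
push(x0,y0+.006,.06)
push(.095,.180,.06)
push(.097,.202,.04)
ctrl.sleep(.4)
im=snap("side","side3")
cv2.imwrite("pics/crop4.png",cv2.resize(im[110:350,190:430],None,fx=2.5,fy=2.5,interpolation=2))
snap("wrist","wrist3")
E
```

```text
c [ 0.06844883 -0.08606908 -0.09107103]
11.9833 0.0585 0.082 [-0.6  0.2 -0.1]
13.875 0.095 0.18 [-1.9 -4.8  3.2]
14.575 0.097 0.202 [-0.1  0.8  0.5]
```

View pics/crop4.png

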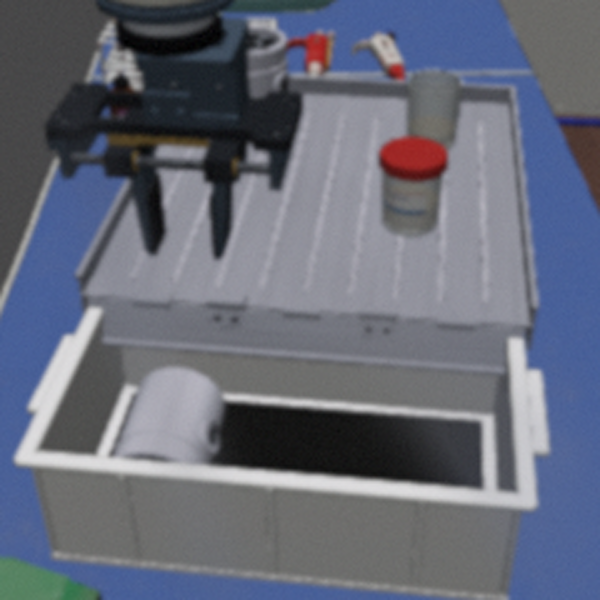

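View pics/wrist3.png

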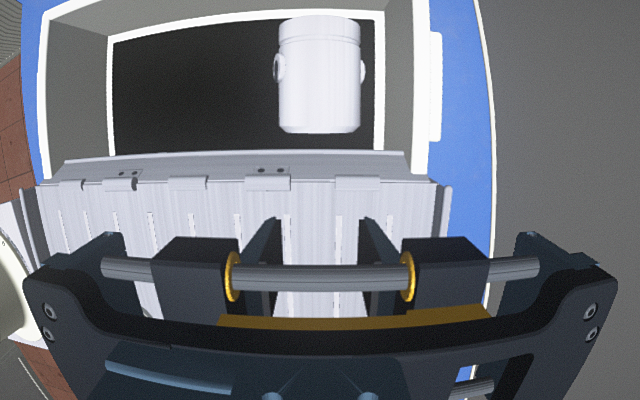

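Bucket A lies mouth-outward in the tub at tray x≈+0.1. Bucket B is next, in a lane at x≈−0.005, passing the cap with clearance.

```bash
python3 - <<'E'
from h import *
x0,y0=.0885,-.1095
ctrl.move_l(W(.097,.13,.28),vel=.2)
ctrl.move_l(W(x0,-.167,.28),vel=.2)
im=snap("wrist","wrist4");print(ctrl.current_t())
E
```

```text
17.5667
```

View pics/wrist4.png

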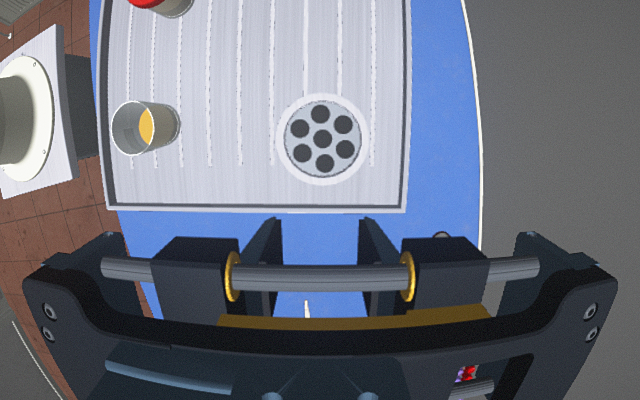

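B is centred at (322,139) between the fingers. Now I descend and push it.

```bash
python3 - <<'E'
from h import *
x0,y0=.0885,-.1095
print(ctrl.move_l(W(x0,-.167,.152),vel=.12,contact_N=8))
def push(x,y,v):
    ctrl.move_l(W(x,y-.044,.152),vel=v); print(ctrl.current_t(),x,y,ctrl.current_contact_force().round(1))
push(x0,y0+.006,.06)
push(-.003,.145,.07)
snap("wrist","wrist5")
push(-.005,.180,.05)
push(-.005,.202,.04)
ctrl.sleep(.4)
im=snap("side","side6")
cv2.imwrite("pics/crop6.png",cv2.resize(im[110:350,190:430],None,fx=2.5,fy=2.5,interpolation=2))
snap("wrist","wrist6")
E
```

```text
False
19.2583 0.0885 -0.1035 [0.2 0.1 0.2]
23.1917 -0.003 0.145 [ 1.4 -4.2 -1.3]
24.0917 -0.005 0.18 [-0.1 -1.5 -1.1]
24.7917 -0.005 0.202 [-0.5 -0.2 -0.8]
```

View pics/crop6.png

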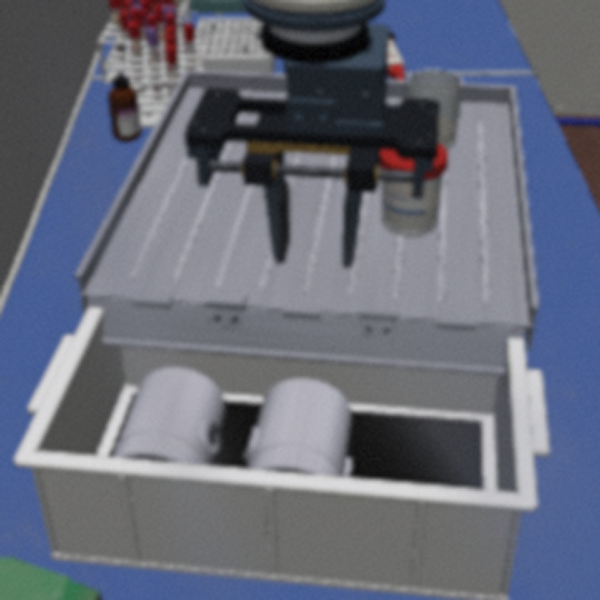

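View pics/wrist6.png

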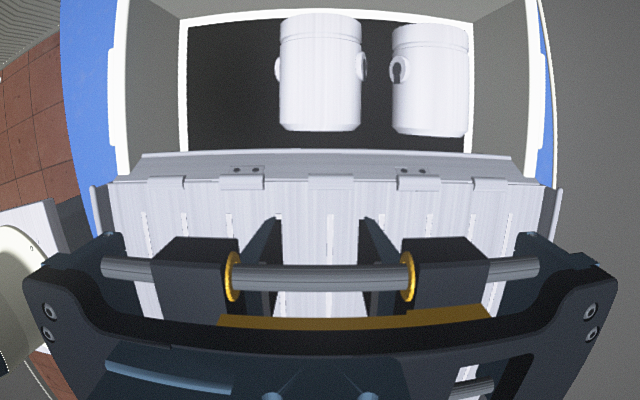

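Both buckets lie side by side in the tub. I'll retreat, do a final check and sign off.

```bash
python3 - <<'E'
from h import *
ctrl.move_l(W(-.005,.145,.30),vel=.15)
ctrl.move_l(W(.02,-.20,.32),vel=.2)
ctrl.sleep(.5)
im=snap("side","side7");t=snap("top","top7")
c=cv2.resize(im[110:350,190:430],(400,400));d=cv2.resize(t[70:310,180:420],(400,400))
cv2.imwrite("pics/fin.png",np.hstack([c,d]));print(ctrl.current_t())
E
```

```text
28.9167
```

View pics/fin.png

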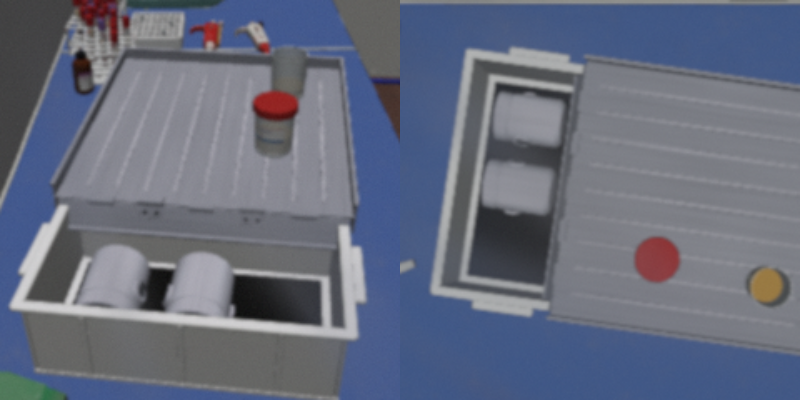

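The side and top views show both buckets lying flat and parallel in the tub, with the gate down. The red cap (now at (334,226) in the top image) and the open cup have not moved.

```bash
python3 -c "
from bench import ctrl
ctrl.sign_off();print(ctrl.current_t())"
```

```text
the job is handed in; nothing more can be done
the job is handed in; nothing more can be done
```

Both rotor buckets are in the soak tub, and I handed the job in at about 29 s, well under the 64 s limit. I pushed the gate down first. Then I slid each bucket along the deck with the half-open fingers, without lifting, and tipped it over the edge: A at about x = +0.10 m in the tray's frame, B at about x = −0.005 m.

- **Buckets:** the last side and top pictures show both lying on their sides, parallel with a gap between them. At 72 mm thick on a 10 mm mat, they sit below the 110 mm rim.
- **Gate and cups:** the gate hangs fully down in the tub. The capped cup and the open cup are upright where they started.
- **Forces and contact:** the tool forces I read after each push stayed at about 6 N or less, but I didn't log them continuously. The gripper was clear of everything at hand-in.
- **Disagreements:** no check failed. The only mismatch was 2–3 pixels between the top and side views when I first located things, which was within the clearances I left.

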